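# Open the child-resistant platen-cleaner bottle

### The job

Open the blue cleaner bottle: press its white child-resistant cap down and, keeping it pressed, turn it anticlockwise (seen from above) past the catch until it is free to spring up; never force it round unpressed. Lift the cap off and set it down, bar upwards, inside the green tray; do not drop it. Leave the mug, jar and tape roll where they are.

Things in the scene. Friction and masses are not known exactly. Their poses are not given: they have to be found in the camera images.
- bottle: Blue round cleaner bottle, 90 mm across, label with orange band, fixed in a dark holder (base 120 x 120 mm); it cannot move or turn. Origin on its axis at table height, z up. Below the cap is a grey flange, 84 mm across, its top 141 mm above the table, with a red mark (shut) on the bottle's +x side and a green mark (open) 60 degrees anticlockwise of it.
- cap_bar (a point): Centre of the orange thumb bar on the white cap, 10 mm below the bar's top and 10 mm above the cap's flat top. Bar: 56 mm long (x axis), 14 mm wide (y), 20 mm high; z up. The cap is 66 mm across, 24 mm high plus the bar, about 60 g; its underside is 34 mm below this point. Shut, as at the start, this point is on the bottle's axis, 184 mm above the table, and its axes match the bottle's.
- cap_spot (a point): Red spot at the rim of the cap's flat white top, on its +x side, 29.5 mm from the cap's axis. A spring holds the cap up: 6 N starts it down, 14 N presses it fully, 6.5 mm. Unless it is 5 mm down a catch stops it turning beyond about 4 degrees. Pressed, it turns anticlockwise (from above); past 39 degrees it is free, best at 60, and a stop comes at about 81.
- bottle_neck (a point): Centre of the neck's top, under the cap, on the bottle's axis, 163 mm above the table; hidden while the cap is on. When the turned cap is let up, the spring raises it 4 to 5 mm above its shut height; it then lifts straight off and must rise over 20 mm above its shut height to be clear of the neck.
- tray: Green square open tray fixed to the table, 160 x 160 mm outside, 18 mm high, walls 4 mm. Origin at the centre of its underside on the table.
- tray_in (a point): Centre of the tray's inner floor, on its upper face; z up. When the cap stands in the tray its bar's centre is 34 mm above this.
- mug_mid (a point): White ceramic mug, 80 mm in diameter, 95 mm high, with a handle; centre, half-way up. To be left alone.
- jar_mid (a point): Yellow jar with black lid, 60 mm in diameter, 70 mm high; centre, half-way up. To be left alone.
- tape_mid (a point): Roll of amber heat tape lying flat, 90 mm in diameter, 25 mm high; centre, half-way up. To be left alone.
Things that resemble listed ones, but are neither listed nor needed, are in the scene too. What is shaped like the part that bears cap_bar but purple is not meant. Of the things that look like the tray, take the one that is farthest to the robot's left at the start.

How it is judged (in metres and radians):
On the way, in this order (a step that is already met when the one before it is completed fails the run):
1. the cap is pressed at least 4 mm down, still in its shut position (turned by less than 15 degrees) (z of cap_bar in the frame of bottle below 0.18 m and horizontal distance between cap_bar and bottle below 0.008 m and angle between the x axis of cap_bar and the x axis of bottle, either way round below 0.26 rad), for 0.05 s.
2. the cap, still on the neck, has been turned anticlockwise by more than 37 degrees, past its catch (angle between the x axis of cap_bar and the x axis of bottle, either way round above 0.65 rad and horizontal distance between cap_bar and bottle below 0.008 m and z of cap_bar in the frame of bottle below 0.194 m and y of cap_spot in the frame of bottle above 0.01 m), for 0.05 s.
3. the cap is lifted clear of the neck (z of cap_bar in the frame of bottle above 0.205 m), for 0.05 s.
At the end, for the whole second after the job is handed in: The cap stands flat on the tray's floor, bar upwards (tilt under 7 degrees), inside the tray's walls, released and at rest; mug, jar and tape are within 30 mm of where they began (z of cap_bar in the frame of tray_in between 0.028 and 0.038 m and x of cap_bar in the frame of tray_in between -0.06 and 0.06 m and y of cap_bar in the frame of tray_in between -0.06 and 0.06 m and angle between cap_bar's own z axis and vertical below 0.12 rad and linear speed of cap below 0.03 m/s and distance of each of mug_mid, jar_mid, tape_mid from where it was at the start of the episode below 0.03 m); the robot touches nothing.
It fails at once if the mug, jar or tape roll is displaced by more than 30 mm (distance of any of mug_mid, jar_mid, tape_mid from where it was at the start of the episode above 0.03 m).
It fails at once if the cap is dropped or thrown (moves faster than 0.6 m/s, untouched by the fingers, away from the bottle) (contact force between the fingers and cap below 0.05 N and linear speed of cap above 0.65 m/s and horizontal distance between cap_bar and bottle above 0.05 m).
It fails at once if the cap is forced past its catch without being pressed down (turned 12 degrees or more, on the neck, less than 2 mm down) (angle between the x axis of cap_bar and the x axis of bottle, either way round between 0.2 and 0.45 rad and z of cap_bar in the frame of bottle between 0.182 and 0.187 m and horizontal distance between cap_bar and bottle below 0.008 m).
It also fails if it takes over 42 s, if anything falls off the work surface, if the arm or the gripper's body presses on something with over 40 N, if the wrist force passes 120 N, or if a joint passes its speed limit or range.

### The arm

A 6-joint arm with a two-finger parallel gripper is mounted at the origin on the work surface. World frame = base frame: x ahead of the robot, y to its left, z up, the work surface at z = 0. Lengths are in mm, angles in rad, forces in N, time in s.
With the tool pointing down it reaches from about 350 to 975 mm from the base axis. Payload 7.1 kg.
Tool frame: the origin (TCP) lies on the centre line of the jaws, within the pads' length; the fingertips stand 11 mm ahead of it and the grasp point (between the pads) lies 8 mm behind it (ctrl.tip_reach is the distance from the TCP to the fingertips, in mm); z points along the fingers, x is the direction in which the jaws open and shut, and the axes are right-handed (so a half turn about z gives the same grasp; the last joint's range is limited). The gripper opens to 88 mm and grips with 3 to 60 N. Pads are 20 mm wide; open, the fingers measure 115 mm over their backs; the gripper's body (75 mm by 178 mm) begins 61 mm behind the grasp point.
Start: joints at [-1.229, 0.423, 1.63, -0, 1.089, -0.019], TCP at [220.656, -584.736, 233.675] pointing down, gripper open.
Joint ranges: [-3, 3], [-0.9, 2.11], [0.09, 2.58], [-1.31, 4.45], [0.11, 2.69], [-2.54, 2.54]. Speed limits (rad/s): [2.39, 2.39, 3.01, 3.14, 3.14, 3.14].

### API

Orientations are given as a rotation vector (axis times angle).
In Python, from workcell import readout, optics, close_job, ctrl gives the robot as it stands.
- The arm moves only by the tool arm_command, never from a script. Its argument "moves" is a list of rows, each a list of 3 entries, a list of its own where there are three numbers: the turn, a rotation vector about the world's x, y, z in rad, then the shift along the world's x, y, z in cm, then the closure, from 0 (fully open) to 1 (shut). In form: [[[ax, ay, az], [tx, ty, tz], jaw], ...]. A call has 1 to 8 rows; each row is the pose to reach, as a shift and turn from the pose commanded when the call began; what a row does not reach only later rows make up. A row lasts 1/8 s, in which the tool goes at most 62.5 mm and 10.7 degrees, less where a joint would pass 70% of its speed; a pose out of reach is approached as far as the arm can. A call with a gripper value outside its range is refused whole. The fingers move at their own pace and stop on an object; the grip force is fixed at half the most. Time passes only in rows, so rows that repeat a pose let the fingers close. It gives the time, the measured TCP pose, the force and the opening at its end, in the units of the state.
- readout.get_obs(): the state, without advancing time (a new reading comes with each control period).
- optics.get_image(name): name is "side" or "top"; returns the picture (420x560x3 uint8, blue, green, red); there is no depth.
- optics.camera_model(name): a dict with "K" (3x3 intrinsics, pixels), "rvec" (rotation vector, rad) and "tvec" (3), from world to camera coordinates, as OpenCV has them. Camera axes: x right, y down, z forward; pixel columns grow to the right and rows downward; lengths in mm; the calibration is good to about 2 mm. A picture is of the moment at which its call begins. camera_model takes no time and is no camera call.
- close_job(): hands the job in, once; it reports no verdict.
The state is a dict: "t": time; "qpos": joint angles; "qvel": joint speeds; "joint_torque": joint torques, N m; "ee_pos": TCP position; "orientation": TCP orientation; "ft_force": force on the tool from outside, world axes, zero at the start; "moment": the same for the moment, N m; "width": finger opening in mm.
Only numpy, scipy, OpenCV 4.12 (cv2) and the standard library are available. Lean on these libraries where they do the work, as an engineer would, in place of code of your own. Each camera call takes 0.05 s, during which the arm holds its last target. There are 200 camera calls.

## Working session

There is one attempt and no reset: what is moved stays moved. The work goes in short steps, Python scripts to look and compute and a tool call to move; the robot and the scene stay as the last step left them, time stands still between calls to the robot, and variables do not carry over. Pictures are saved under pics/ and viewed, about 8 in all and at most 12, crops included, and the job is handed in when it is done.

Besides the shell and the picture viewer there is one more tool, called after "Emit:" as name([rows], argument=value, ...), one row to a line, values as JSON. arm_command: Moves the arm, as the interface text tells. Its arguments: {"type":"object","properties":{"moves":{"type":"array"}},"required":["moves"]}

```bash
mkdir -p pics; ls; python3 - <<'E'
from workcell import readout, optics, ctrl
import cv2,numpy as np
o=readout.get_obs();print({k:np.round(v,3).tolist() for k,v in o.items()})
for n in("side","top"):
    im=optics.get_image(n);cv2.imwrite(f"pics/{n}0.png",im)
    m=optics.camera_model(n);print(n,m)
E
```

```text
pics
{'t': 0.0, 'qpos': [-1.229, 0.424, 1.631, -0.0, 1.089, -0.019], 'qvel': [-0.0, 0.0, 0.001, -0.001, -0.001, 0.001], 'joint_torque': [-0.002, -54.463, -27.367, 0.064, 0.023, -0.0], 'ee_pos': [220.481, -584.234, 232.906], 'orientation': [-2.583, 1.786, 0.002], 'ft_force': [-0.265, -0.353, -0.828], 'moment': [0.016, 0.011, 0.004], 'width': 88.161}
side {'K': array([[434.05507502,   0.        , 280.87134702],
       [  0.        , 434.05507502, 210.22436037],
       [  0.        ,   0.        ,   1.        ]]), 'rvec': array([ 0.33503923, -2.72027328,  1.26586143]), 'tvec': array([ 527.2008404 ,  271.93299232, 1093.19538222])}
top {'K': array([[496.9234464 ,   0.        , 280.99738714],
       [  0.        , 496.9234464 , 203.9923736 ],
       [  0.        ,   0.        ,   1.        ]]), 'rvec': array([ 2.15681472, -2.19097486,  0.08370647]), 'tvec': array([-123.22499962,  621.57511896, 1441.73256178])}
```

View pics/top0.png

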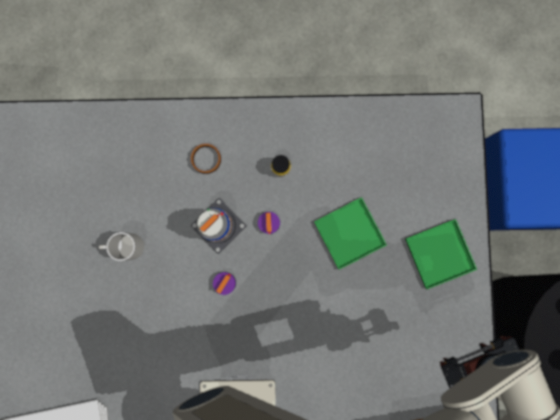

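View pics/side0.png

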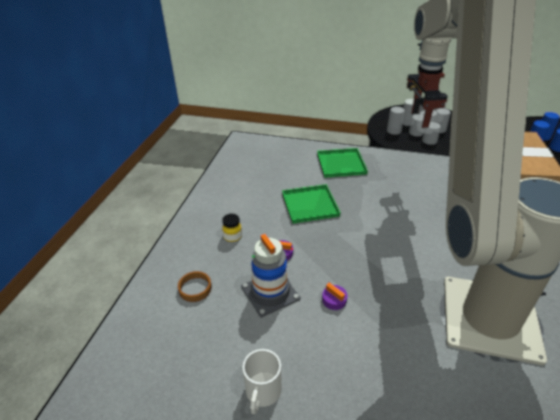

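The top view shows the bottle with its capped orange bar at about (211,223). The two green trays are at (349,233) and (440,253); the first is farther to the robot's left, so I take that one. The mug is at (120,246), the tape at (205,158), the jar at (280,164), and the purple decoys at (268,222) and (223,283). The side view shows the bar at (268,243).

```bash
cat > h.py <<'E'
import cv2,numpy as np
from workcell import readout, optics
def cam(n):
    m=optics.camera_model(n);R=cv2.Rodrigues(m["rvec"])[0];return m["K"],R,np.ravel(m["tvec"])
def ray(n,px,z):
    K,R,t=cam(n);p=np.atleast_2d(px).astype(float)
    d=(R.T@np.linalg.inv(K)@np.c_[p,np.ones(len(p))].T).T;c=-R.T@t
    return c+d*((z-c[2])/d[:,2])[:,None]
def proj(n,P):
    K,R,t=cam(n);q=(K@(R@np.atleast_2d(P).T+t[:,None])).T;return q[:,:2]/q[:,2:]
def tri(pa,pb):
    Ps=[];
    for n in("top","side"):
        K,R,t=cam(n);Ps.append(K@np.c_[R,t])
    X=cv2.triangulatePoints(Ps[0],Ps[1],np.float64(pa).reshape(2,1),np.float64(pb).reshape(2,1));return (X[:3]/X[3]).ravel()
def mask(im,lo,hi,box):
    h=cv2.cvtColor(im,cv2.COLOR_BGR2HSV);m=cv2.inRange(h,np.array(lo),np.array(hi));o=np.zeros_like(m)
    x0,y0,x1,y1=box;o[y0:y1,x0:x1]=m[y0:y1,x0:x1];return o
def big(m):
    c=max(cv2.findContours(m,0,2)[0],key=cv2.contourArea);return c
E
python3 - <<'E'
from h import *
T=cv2.imread("pics/top0.png");S=cv2.imread("pics/side0.png")
ob=mask(T,(5,120,120),(20,255,255),(190,200,238,250));c=big(ob)
P=ray("top",c[:,0,:],194)[:,:2].astype(np.float32)
r=cv2.minAreaRect(P);print("bar top rect@194",r,"fit",cv2.fitLine(P,2,0,.01,.01).ravel())
sb=mask(S,(5,120,120),(20,255,255),(255,230,280,258));cs=big(sb)
ct=cv2.minAreaRect(c)[0];cc=cv2.minAreaRect(cs)[0];print("px",ct,cc,"tri",tri(ct,cc))
Ps=ray("side",cs[:,0,:],190)[:,:2].astype(np.float32);print("side@190",cv2.minAreaRect(Ps))
for nm,b in(("L",(305,190,392,275)),("R",(398,210,480,295))):
    g=big(mask(T,(50,100,50),(75,255,255),b));Pg=ray("top",g[:,0,:],14)[:,:2].astype(np.float32);print(nm,cv2.minAreaRect(Pg))
g=big(mask(S,(50,100,50),(75,255,255),(275,180,345,226)));print("L side",cv2.minAreaRect(ray("side",g[:,0,:],9)[:,:2].astype(np.float32)))
for nm,px,z in(("mug",(121,246),95),("jar",(281,164),70),("tape",(205,158),25),("pur1",(268,222),40),("pur2",(223,283),40)):print(nm,ray("top",px,z)[0].round())
a=cv2.resize(T[190:260,170:290],None,fx=6,fy=6,interpolation=2)[:, :720];b=cv2.resize(S[225:320,235:355],None,fx=6,fy=6,interpolation=2)
cv2.imwrite("pics/c0.png",a);cv2.imwrite("pics/c1.png",b)
E
```

```text
bar top rect@194 ((561.094970703125, 54.30793762207031), (11.159153938293457, 55.062339782714844), 44.42831039428711) fit [  0.712662    -0.70150757 563.99286     52.010937  ]
px (209.00001525878906, 222.00001525878906) (267.8235778808594, 242.79412841796875) tri [560.55567773  54.87588799 189.15586203]
side@190 ((559.1289672851562, 55.53443145751953), (17.518571853637695, 66.30499267578125), 46.47831344604492)
L ((531.7083740234375, -334.65771484375), (158.7703094482422, 159.44261169433594), 26.18685531616211)
R ((466.79376220703125, -599.1040649414062), (159.19139099121094, 159.69183349609375), 20.56642723083496)
L side ((532.8230590820312, -338.853515625), (162.22837829589844, 175.4630584716797), 26.500513076782227)
mug [503. 317.  95.]
jar [ 732. -135.   70.]
tape [761.  92.  25.]
pur1 [566. -94.  40.]
pur2 [392.  38.  40.]
```

View pics/c0.png

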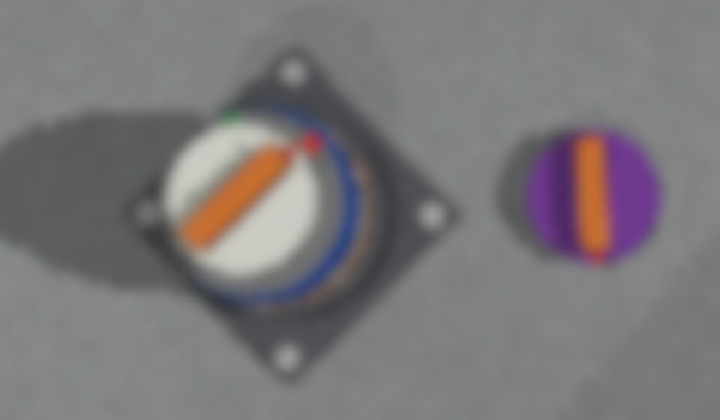

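View pics/c1.png

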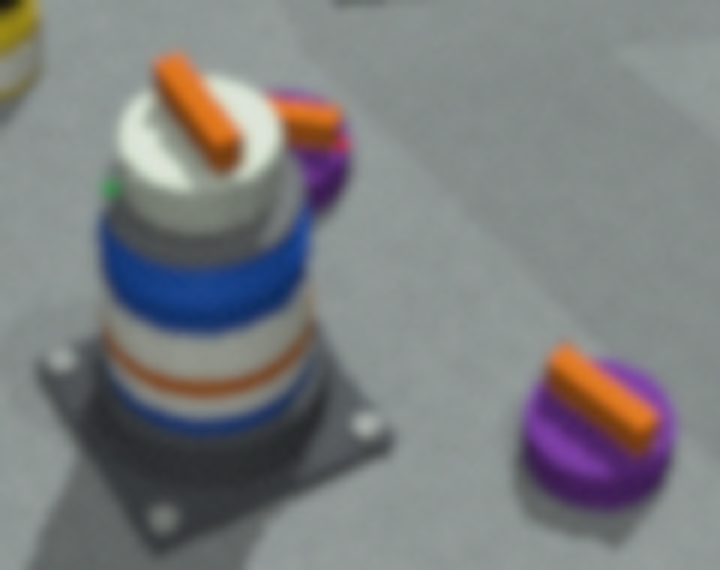

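```bash
python3 - <<'E'
from h import *
T=cv2.imread("pics/top0.png");S=cv2.imread("pics/side0.png")
w=mask(T,(0,0,165),(180,60,255),(192,200,232,245))|mask(T,(5,120,120),(20,255,255),(192,200,232,245))
c=big(w);P=ray("top",c[:,0,:],174)[:,:2].astype(np.float32);print("disc@174",cv2.fitEllipse(P),cv2.minEnclosingCircle(P))
def crop(p):return (np.array(p)+.5)/6-.5+np.array([170,190])
b=crop([(292,73),(432,215),(287,358),(150,212)])
B=ray("top",b,12)[:,:2];print("bolts@12",B.round(1).tolist(),B.mean(0))
d=B[1]-B[3];print("bolt ang",np.degrees(np.arctan2(d[1],d[0])))
ax=np.array([561,54])
for nm,p in(("red",(312,143)),("green",(231,118))):
    q=ray("top",crop(p),141)[0,:2];print(nm,q.round(1))
E
```

```text
disc@174 ((558.7025146484375, 54.380645751953125), (56.53816604614258, 63.49263000488281), 136.09312438964844) ((559.8206176757812, 55.14385223388672), 32.454864501953125)
bolts@12 [[630.5, 54.4], [558.7, -14.7], [489.3, 57.5], [562.4, 125.2]] [560.21989096  55.58181552]
bolt ang -91.5090214138281
red [586.6  28.1]
green [598.6  64.8]
```

Cross-checks agree: the axis is at about (560.3, 54.8), the red mark is 37.8 mm out at -45°, and green is +59.5° from it. Tray centre is about (532, -336). I'll fly above the cap with the jaws across the bar (tool yaw +45°, +114.3° from the start).

Emit:
arm_command([
  [[0,0,0.166],[2.8,5.3,1],0],
  [[0,0,0.332],[5.6,10.6,2],0],
  [[0,0,0.498],[8.4,15.9,2.5],0],
  [[0,0,0.664],[11.2,21.2,2.5],0],
  [[0,0,0.83],[14,26.5,2.5],0],
  [[0,0,0.996],[16.8,31.8,2.5],0],
  [[0,0,1.162],[19.6,37.1,2.5],0],
  [[0,0,1.328],[22.4,42.4,2.5],0],
])

```text
t: 1.1
ee_pos: [445.2, -158.9, 258.7]
orientation: [3.136, 0.194, 0.0]
ft_force: [1.3, -0.9, -0.6]
width: 88.1
```

Emit:
arm_command([
  [[0,0,0.167],[2.9,5.4,0],0],
  [[0,0,0.334],[5.8,10.8,0],0],
  [[0,0,0.501],[8.7,16.2,0],0],
  [[0,0,0.668],[11.56,21.55,0],0],
  [[0,0,0.668],[11.56,21.55,0],0],
  [[0,0,0.668],[11.56,21.55,0],0],
])

```text
t: 1.85
ee_pos: [559.6, 54.7, 258.1]
orientation: [-2.902, -1.203, 0.002]
ft_force: [-1.1, -0.0, 0.8]
width: 88.1
```

Emit:
arm_command([
  [[0,0,0],[0,0,-3],0],
  [[0,0,0],[0,0,-5.5],0],
  [[0,0,0],[0,0,-7],0.3],
  [[0,0,0],[0,0,-7],0.7],
  [[0,0,0],[0,0,-7],0.75],
])

```text
t: 2.48
ee_pos: [560.8, 54.4, 189.5]
orientation: [2.902, 1.202, 0.002]
ft_force: [0.5, 0.1, 0.7]
width: 61.4
```

```bash
python3 - <<'E'
from h import *
T=optics.get_image("top");S=optics.get_image("side")
o=readout.get_obs();print(o["ee_pos"],o["width"],o["ft_force"])
a=cv2.resize(T[180:270,160:260],None,fx=4,fy=4,interpolation=2);b=cv2.resize(S[200:290,220:320],None,fx=4,fy=4,interpolation=2)
cv2.imwrite("pics/d0.png",np.hstack([a,b]))
E
```

```text
[560.88325302  54.64205447 189.69691265] 53.24421726385233 [-0.6053004  0.150839   0.6153115]
```

View pics/d0.png

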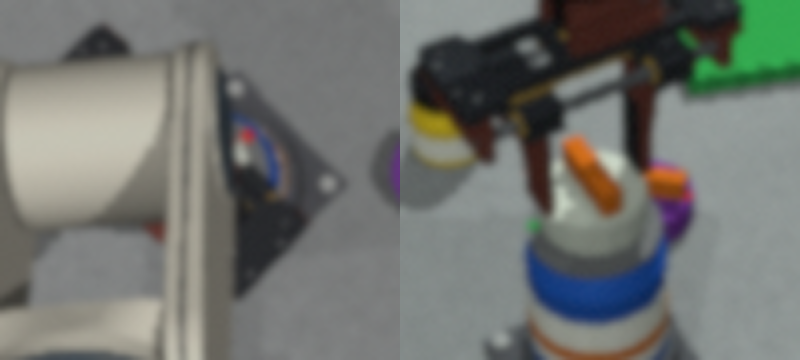

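The view shows the two fingers either side of the bar (crop ~(590,170)), well aligned across it. Now I close.

Emit:
arm_command([
  [[0,0,0],[0,0,0],1],
  [[0,0,0],[0,0,0],1],
  [[0,0,0],[0,0,0],1],
  [[0,0,0],[0,0,0],1],
  [[0,0,0],[0,0,0],1],
  [[0,0,0],[0,0,0],1],
])

```text
t: 3.32
ee_pos: [559.9, 54.4, 188.7]
orientation: [2.902, 1.203, -0.002]
ft_force: [-3.1, -3.3, 2.9]
width: 13.7
```

Emit:
arm_command([
  [[0,0,0],[0,0,-0.2],1],
  [[0,0,0],[0,0,-0.4],1],
  [[0,0,0],[0,0,-0.55],1],
  [[0,0,0],[0,0,-0.65],1],
  [[0,0,0],[0,0,-0.65],1],
])

```text
t: 3.95
ee_pos: [560.2, 54.6, 183.1]
orientation: [2.902, 1.203, -0.0]
ft_force: [-6.6, -4.2, 12.1]
width: 13.7
```

Emit:
arm_command([
  [[0,0,0],[0,0,-0.1],1],
  [[0,0,0],[0,0,-0.2],1],
  [[0,0,0],[0,0,-0.2],1],
  [[0,0,0],[0,0,-0.2],1],
])

```text
t: 4.45
ee_pos: [560.3, 54.5, 182.2]
orientation: [2.902, 1.203, 0.0]
ft_force: [-8.7, -4.0, 20.9]
width: 13.4
```

Firmly pressed: 21 N exceeds the 14 N full press. Now the turn, keeping it pressed.

Emit:
arm_command([
  [[0,0,0.07],[0,0,0],1],
  [[0,0,0.14],[0,0,0],1],
  [[0,0,0.22],[0,0,0],1],
  [[0,0,0.3],[0,0,0],1],
])

```text
t: 4.95
ee_pos: [560.6, 54.9, 182.2]
orientation: [2.688, 1.626, 0.002]
ft_force: [-8.3, -1.9, 19.8]
width: 13.9
```

```bash
python3 - <<'E'
from h import *
S=optics.get_image("side")
o=readout.get_obs();print(o["ee_pos"],o["width"],o["ft_force"],o["moment"],o["orientation"])
cv2.imwrite("pics/e0.png",cv2.resize(S[205:285,220:320],None,fx=5,fy=5,interpolation=2))
E
```

```text
[560.52361062  54.91388383 182.18920581] 13.84832985494586 [-7.17091571 -1.50108602 18.70575503] [-0.26834551  1.34138454 -0.08764062] [2.68489036e+00 1.63086949e+00 1.66522179e-03]
```

View pics/e0.png

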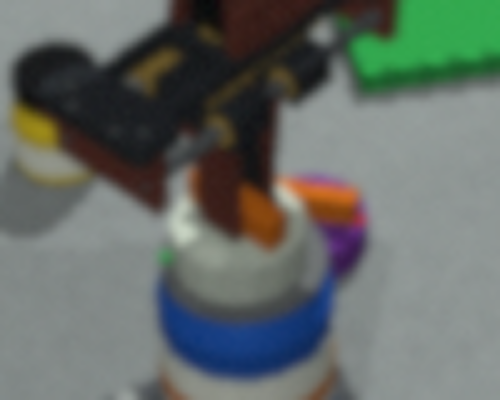

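The cap is gripped and pressed, close to the grey flange, and the bar (crop ~(255,220)) is turning with the fingers. I continue to about 61°.

Emit:
arm_command([
  [[0,0,0.11],[0,0,0],1],
  [[0,0,0.22],[0,0,0],1],
  [[0,0,0.33],[0,0,0],1],
  [[0,0,0.44],[0,0,0],1],
  [[0,0,0.55],[0,0,0],1],
  [[0,0,0.66],[0,0,0],1],
  [[0,0,0.77],[0,0,0],1],
  [[0,0,0.77],[0,0,0],1],
])

```text
t: 6.0
ee_pos: [560.6, 54.5, 182.2]
orientation: [1.881, 2.515, 0.001]
ft_force: [-7.4, -3.7, 18.5]
width: 14.0
```

Tool yaw is 106.4°, a 61° turn, with the jaws still flat on the bar (14.0 mm). I let it rise gently.

Emit:
arm_command([
  [[0,0,0],[0,0,0.2],1],
  [[0,0,0],[0,0,0.5],1],
  [[0,0,0],[0,0,0.8],1],
  [[0,0,0],[0,0,1.1],1],
  [[0,0,0],[0,0,1.3],1],
  [[0,0,0],[0,0,1.3],1],
])

```text
t: 6.75
ee_pos: [560.1, 54.7, 193.0]
orientation: [-1.883, -2.515, 0.001]
ft_force: [-1.9, -4.0, 0.7]
width: 14.1
```

Emit:
arm_command([
  [[0,0,0],[0,0,0.6],1],
  [[0,0,0],[0,0,1.2],1],
  [[0,0,0],[0,0,2],1],
  [[0,0,0],[0,0,3.5],1],
  [[0,0,0],[0,0,5.5],1],
  [[0,0,0],[0,0,6.5],1],
  [[0,0,0],[0,0,6.5],1],
])

```text
t: 7.62
ee_pos: [560.8, 54.9, 259.3]
orientation: [1.882, 2.513, 0.002]
ft_force: [0.1, -0.1, 0.1]
width: 13.7
```

```bash
python3 - <<'E'
from h import *
S=optics.get_image("side")
o=readout.get_obs();print(o["ee_pos"],o["width"],o["ft_force"],o["orientation"])
cv2.imwrite("pics/f0.png",cv2.resize(S[170:290,200:340],None,fx=4,fy=4,interpolation=2))
E
```

```text
[560.30065305  54.82427715 258.45292519] 13.735116649018732 [ 0.5208552   0.4192381  -1.18208484] [1.88287392e+00 2.51423327e+00 8.26507695e-04]
```

View pics/f0.png

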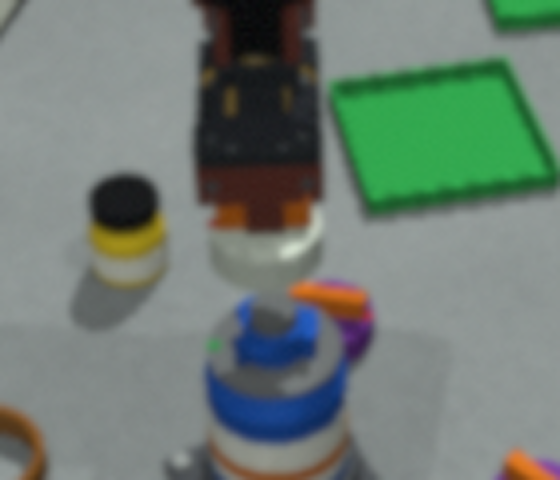

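The cap is off and held, bar upward, under the gripper at (265,245) in the crop. The neck is bare and the tray is clear at (445,135). Next I carry it to the tray centre, turning back 0.8 rad to keep joint 6 in range.

Emit:
arm_command([
  [[0,0,-0.05],[-0.2,-2.5,0.5],1],
  [[0,0,-0.15],[-0.6,-8,0.5],1],
  [[0,0,-0.3],[-1,-14,0.5],1],
  [[0,0,-0.45],[-1.4,-20,0.5],1],
  [[0,0,-0.6],[-1.8,-26,0.5],1],
  [[0,0,-0.7],[-2.2,-32,0.5],1],
  [[0,0,-0.8],[-2.6,-36.5,0.5],1],
  [[0,0,-0.8],[-2.8,-39.1,0.5],1],
])

```text
t: 8.68
ee_pos: [531.5, -338.0, 262.1]
orientation: [-2.713, -1.581, 0.001]
ft_force: [0.3, -0.8, 0.2]
width: 13.6
```

Emit:
arm_command([
  [[0,0,0],[0,0,-3],1],
  [[0,0,0],[0,0,-7],1],
  [[0,0,0],[0,0,-11.5],1],
  [[0,0,0],[0,0,-16],1],
  [[0,0,0],[0,0,-18.5],1],
  [[0,0,0],[0,0,-20],1],
  [[0,0,0],[0,0,-20],1],
])

```text
t: 9.55
ee_pos: [531.9, -335.5, 62.3]
orientation: [-2.711, -1.584, 0.001]
ft_force: [-0.4, 0.2, -0.3]
width: 13.7
```

```bash
python3 - <<'E'
from h import *
S=optics.get_image("side")
o=readout.get_obs();print(o["ee_pos"],o["width"],o["ft_force"],o["orientation"])
cv2.imwrite("pics/g0.png",cv2.resize(S[140:250,250:390],None,fx=4,fy=4,interpolation=2))
E
```

```text
[ 532.53326993 -336.02701642   63.32532272] 13.819811613466115 [-0.50997051  0.46984187 -0.6750872 ] [-2.71279227e+00 -1.58414464e+00  1.83958283e-05]
```

View pics/g0.png

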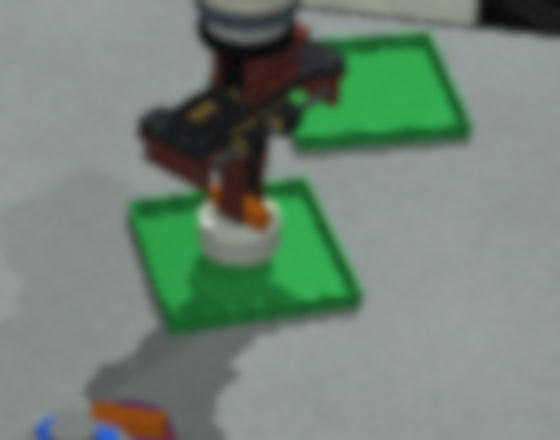

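The cap hangs level over the tray's middle at (238,240) in the crop. Its underside should be about 24 mm above the table, so I lower in small steps until contact.

Emit:
arm_command([
  [[0,0,0],[0,0,-0.8],1],
  [[0,0,0],[0,0,-1.4],1],
  [[0,0,0],[0,0,-1.7],1],
  [[0,0,0],[0,0,-1.8],1],
  [[0,0,0],[0,0,-1.8],1],
])

```text
t: 10.22
ee_pos: [532.3, -336.3, 45.2]
orientation: [2.714, 1.583, 0.0]
ft_force: [0.7, 0.4, -1.1]
width: 13.8
```

Emit:
arm_command([
  [[0,0,0],[0,0,-0.1],1],
  [[0,0,0],[0,0,-0.2],1],
  [[0,0,0],[0,0,-0.2],1],
])

```text
t: 10.6
ee_pos: [532.2, -336.2, 43.1]
orientation: [-2.714, -1.583, 0.0]
ft_force: [-0.4, 0.7, -0.7]
width: 13.9
```

Emit:
arm_command([
  [[0,0,0],[0,0,-0.1],1],
  [[0,0,0],[0,0,-0.1],1],
  [[0,0,0],[0,0,-0.1],1],
])

```text
t: 10.98
ee_pos: [532.3, -336.3, 42.7]
orientation: [2.714, 1.583, 0.0]
ft_force: [-1.9, 0.3, 5.0]
width: 13.6
```

Emit:
arm_command([
  [[0,0,0],[0,0,-0.1],1],
  [[0,0,0],[0,0,-0.1],1],
  [[0,0,0],[0,0,-0.1],1],
])

```text
t: 11.35
ee_pos: [532.4, -336.3, 42.7]
orientation: [2.714, 1.583, 0.0]
ft_force: [-4.1, 2.0, 14.0]
width: 13.8
```

The cap is on the floor (5 N, then 14 N, with z steady at 42.7 mm). I ease up 1 mm, release and retreat straight up.

Emit:
arm_command([
  [[0,0,0],[0,0,0.15],1],
  [[0,0,0],[0,0,0.15],0.7],
  [[0,0,0],[0,0,0.15],0.4],
  [[0,0,0],[0,0,0.15],0.4],
  [[0,0,0],[0,0,0.15],0.4],
  [[0,0,0],[0,0,0.15],0.4],
])

```text
t: 12.1
ee_pos: [532.2, -336.2, 42.6]
orientation: [-2.714, -1.583, 0.0]
ft_force: [-0.5, -0.4, 0.2]
width: 52.6
```

Emit:
arm_command([
  [[0,0,0],[0,0,1],0.4],
  [[0,0,0],[0,0,3],0.4],
  [[0,0,0],[0,0,7],0.4],
  [[0,0,0],[0,0,12],0.4],
  [[0,0,0],[-5,-5,16],0.4],
  [[0,0,0],[-9,-9,18],0.4],
  [[0,0,0],[-12,-12,18],0.4],
  [[0,0,0],[-12,-12,18],0.4],
])

```text
t: 13.1
ee_pos: [410.1, -459.0, 225.3]
orientation: [2.714, 1.575, 0.0]
ft_force: [0.4, 0.3, -0.6]
width: 52.4
```

```bash
python3 - <<'E'
from h import *
S=optics.get_image("side");T=optics.get_image("top")
o=readout.get_obs();print(o["t"],o["ee_pos"],o["width"],o["ft_force"])
S0=cv2.imread("pics/side0.png");T0=cv2.imread("pics/top0.png")
cv2.imwrite("pics/i0.png",np.hstack([T[130:300,80:400],S[100:270,215:390]])[:, :])
cv2.imwrite("pics/i0.png",cv2.resize(cv2.imread("pics/i0.png"),None,fx=1.6,fy=1.6,interpolation=2))
for n,b in(("mug",(90,225,140,268)),("tape",(180,138,228,178)),("jar",(265,150,295,180))):
    x0,y0,x1,y1=b
    print(n,cv2.phaseCorrelate(np.float64(cv2.cvtColor(T0[y0:y1,x0:x1],6)),np.float64(cv2.cvtColor(T[y0:y1,x0:x1],6))))
c=mask(S,(5,120,120),(20,255,255),(275,180,345,226))
if c.any():
    r=cv2.minAreaRect(big(c));print("side bar",r,ray("side",r[0],38+5))
E
```

```text
13.2 [ 412.14465309 -456.41512364  223.85772157] 52.464459418236856 [-0.47197261  0.44625054  0.43255122]
mug ((0.005961780656882354, 0.4174396899073436), 0.9238149385560266)
tape ((0.07907278227844117, -0.046619171018477346), 0.9308855078579609)
jar ((0.0023781922916583653, -0.16467046486305392), 0.9677211422745197)
side bar ((308.9117126464844, 195.14703369140625), (15.4348726272583, 5.830951690673828), 30.963754653930664) [[ 535.56847428 -334.48058243   43.        ]]
```

View pics/i0.png

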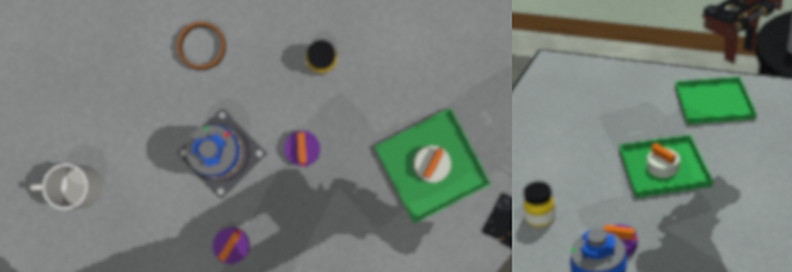

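The cap stands upright in the middle of the left tray, at (432,163) in the composite. The bottle is bare and the mug, jar and tape haven't moved (under 0.5 px). I hand in.

```bash
python3 -c "
from workcell import close_job
print(close_job())"
```

```text
the job is handed in; nothing more can be done
None
```

The cap is off the blue bottle and standing bar upwards in the left green tray. I handed the job in at about 13.2 s of the 42 s allowed, and `close_job()` gave no verdict.

- **What I did:** I gripped the orange bar and pressed the cap down to about 21 N, where 14 N presses it fully. Holding it pressed, I turned it about 61° anticlockwise and let it rise. I then lifted it straight off, set it on the tray floor until I felt contact (5 to 14 N), released it and backed away.
- **Cap position:** the side view puts the bar at about (536, -334) mm. The tray centre, which I measured at about (532, -336), is only a few mm away, well inside the ±60 mm limit. It looks level in the last picture, but I did not measure its tilt.
- **Other objects:** the mug, jar and tape shifted less than 0.5 pixel between the first and last pictures.
- **Arm:** at hand-in the gripper was well clear and the wrist force was under 1 N.
- **Disagreements:** the bottle-axis estimates from the bar, the cap disc, the holder's bolts and the side view differed by about 2 mm. The two tray views differed by about 4 mm. Neither was enough to affect the job, and no check failed.

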